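# Select the lamp channel on a thumbwheel and set the dimmer

## Task

Set up the microscope lamp for channel 6: with the dimmer lever still at its off end, roll the big thumbwheel up click by click until the 6 stands at the red pointers, never running past the 6. Then swing the dimmer lever to the green mark and let go. Be gentle with both control boxes and leave the other things on the bench where they are.

Things in the scene. Friction and masses are not known exactly. Their poses are not given: they have to be found in the camera images.
- channel_unit: Channel selector: grey box 150 (x) by 104 (y) by 62 mm high, fixed to the bench, a big white thumbwheel standing out of its top. Origin at the centre of its underside, x to the box's back, y left, z up. Black cheeks of 48 mm radius about the axle flank the wheel (y 27 to 35 mm on each side).
- wheel_axis (a point): Centre of the thumbwheel's axle, 70 mm above the bench over the box's centre; x to the box's back (away from the robot), y along the axle, z up; does not turn with the wheel. The wheel: white drum of 55 mm radius, 50 mm wide, with ten blue ridges across its width, 8 mm thick, 9 mm high (tips at 64 mm radius), 36 degrees apart, black digits 0 to 9 between them.
- pointers (a point): Midway between the two small red pointers (54 mm radius), on the drum 36 degrees forward of the wheel's top, towards the robot: the digit here is the one selected. In every click position a gap between ridges stands exactly at the top and one here, so the ridge between them is 18 degrees forward of the top, the next one 18 degrees behind it.
- channel_wheel (a joint): Thumbwheel angle, rad: digit times 0.6283 (6 is 3.77); starts at 1, 2 or 3. Grows as the wheel's top is pushed to the back, which brings the next higher digit up from below. Spring detent: 4 to 7 N at a ridge start a click; past half a step the wheel snaps on to the next digit by itself, short of that it falls back. Stops just before 0 and beyond 9.
- dimmer_unit: Dimmer: grey box 150 (x) by 104 (y) by 50 mm high, fixed to the bench, left or right of the selector. Origin at the centre of its underside, x to its back, y left, z up. Two black cheeks of 55 mm radius about the pivot, y 13 to 22 mm on each side of the lever, carry five marks on their rims.
- lever_pivot (a point): Pivot of the dimmer lever, 45 mm above the bench over the box's centre; x to the back, y along the pivot, z up; does not turn with the lever. The marks lie at -0.70, -0.35, 0, 0.35 and 0.70 rad from upright, positive to the back; the fourth, 0.35 rad behind upright, is wide and green, the others white.
- dimmer_lever (a joint): Dimmer lever angle, rad, 0 to 1.4: at 0 (off) it leans 0.70 rad from upright to the front (the robot); grows as it swings to the back; upright is 0.70, the green mark 1.05. It stays where it is left; about 2 N at the bar move it. It starts between 0 and 0.2.
- lever_bar (a point): Centre of the lever's red cross bar, 85 mm from the pivot: a round bar of 18 mm diameter, 50 mm long along y; it moves with the lever.
- petri_a: Bystander: Petri dish with a yellow-green disc, 95 mm across, 17 high, behind the control boxes; origin at the centre of its underside.
- petri_b: Bystander: Petri dish with a pinkish disc, 95 mm across, 17 high, to the right of the boxes; origin at the centre of its underside.
- timer: Bystander: white timer with three round buttons, 66x66x20 mm, at the front right; origin at the centre of its underside.
- marker_blue: Bystander: white marker pen with a blue cap, 16x135x11 mm, near the front edge; origin at the centre of its underside.
- slide_mailer: Bystander: flat blue-grey slide mailer, 30x82x9 mm, at the right; origin at the centre of its underside.
- spare_eyepiece: Bystander: black eyepiece standing upright, 35 mm across, 52 high, at the back left; origin at the centre of its underside.

How it is judged:
On the way, in this order (a step that is already met when the one before it is completed fails the run):
1. the wheel rests at 6 while the lever is still near its off end (value of joint channel_wheel between 3.62 and 3.92 rad and velocity of joint channel_wheel between -0.2 and 0.2 rad/s and value of joint dimmer_lever below 0.35 rad), for 0.3 s.
2. the lever is at the green mark and the wheel still at 6 (value of joint channel_wheel between 3.62 and 3.92 rad and velocity of joint channel_wheel between -0.2 and 0.2 rad/s and value of joint dimmer_lever between 0.95 and 1.15 rad and velocity of joint dimmer_lever between -0.05 and 0.05 rad/s), for 0.2 s.
At the end, for the whole second after the job is handed in: The wheel rests at 6 (3.77 rad, within 0.15), the lever rests at the green mark (1.05 rad, within 0.10) (all of step 2); the robot touches nothing.
It fails at once if the wheel is run past the 6 (value of joint channel_wheel above 4.13 rad).
It fails at once if a control box is pressed harder than 40 N (contact force between any of the arm, the fingers and channel_unit above 40 N or contact force between any of the arm, the fingers and dimmer_unit above 40 N).
It fails at once if a bystander is moved more than 20 mm (distance of any of petri_a, petri_b, timer, marker_blue, slide_mailer, spare_eyepiece from where it was at the start of the episode above 0.02 m).
It also fails if it takes over 64 s, if anything falls off the work surface, if the arm or the gripper's body presses on something with over 40 N, if the wrist force passes 120 N, or if a joint passes its speed limit or range.

## Robot

A 7-joint arm with a two-finger parallel gripper is mounted at the origin on a cart in front of the work surface, level with it; the furniture and walls round the work are solid. World frame = base frame: x ahead of the robot, y to its left, z up, the work surface at z = 0. Lengths are in m, angles in rad, forces in N, time in s.
With the tool pointing down it reaches from about 0.4 to 0.875 m from the base axis. Payload 4.4 kg.
Tool frame: the origin (TCP) lies at the very end of the fingers, on their centre line; the grasp point (between the pads) lies 19 mm behind it; y points along the fingers, x is the direction in which the jaws open and shut, and the axes are right-handed (so a half turn about y gives the same grasp; the last joint's range is limited). The gripper opens to 85 mm and grips with 20 to 120 N. Pads are 22 mm wide; open, the fingers measure 114 mm over their backs; the gripper's body (76 mm by 85 mm) begins 54 mm behind the grasp point. The pads swing forward as they close: fully open they stand 13 mm farther back than shut.
Start: joints at [-1.383, 0.628, 0.038, 1.517, -0.027, 0.996, -0.02], TCP at [0.163, 0.629, 0.231] pointing down, gripper open.
Joint ranges: [-3.06, 3.06], [-0.37, 2.12], [-1.25, 1.32], [0.18, 2.47], [-1.1, 4.24], [0.23, 1.98], [-2.94, 2.94]. Speed limits (rad/s): [2.57, 2.57, 3.14, 3.14, 3.14, 3.14, 3.14].

## Interface

Orientations are given as a 3x3 rotation matrix whose columns are the frame's x, y, z axes.
In Python, from station import env gives the robot as it stands.
- The arm moves only by the tool servo_tool, never from a script. Its argument "motion" is one flat list of numbers, 7 for each row, row after row: the opening in per cent of the stroke, from 0 (shut) to 100 (fully open), then the shift along the world's x, y, z in m, then the turn, a rotation vector about the world's x, y, z in degrees. In form: [grip, tx, ty, tz, ax, ay, az, grip, tx, ty, tz, ax, ay, az, ...]. A call has 1 to 20 rows; each row is the pose to reach, as a shift and turn from the pose commanded when the call began; what a row does not reach only later rows make up. A row lasts 1/8 s, in which the tool goes at most 62.5 mm and 10.7 degrees, less where a joint would pass 70% of its speed; a pose out of reach is approached as far as the arm can. A call with a gripper value outside its range is refused whole. The fingers move at their own pace and stop on an object; "newtons" is the grip in N (left out, the last holds). Time passes only in rows, so rows that repeat a pose let the fingers close. It gives the time, the measured TCP pose, the force and the opening at its end, in the units of the state.
- env.get_obs(): the state, without advancing time (a new reading comes with each control period).
- env.grab_frame(name): name is "side" or "top" or "wrist"; returns the picture (420x560x3 uint8, blue, green, red); there is no depth.
- env.camera_model(name): a dict with "mtx" (3x3 intrinsics, pixels), "rvec" (rotation vector, rad) and "tvec" (3), from world to camera coordinates, as OpenCV has them. Camera axes: x right, y down, z forward; pixel columns grow to the right and rows downward; lengths in m; the calibration is good to about 2 mm. The wrist camera is an equidistant fisheye: a pixel r from the principal point sees the ray r / f radians off the axis. A picture is of the moment at which its call begins: read the wrist's pose just before it. camera_model takes no time and is no camera call; for the wrist camera it gives the pose at the moment of the call.
- env.close_job(): hands the job in, once; it reports no verdict.
Trained networks look in the newest picture that a camera, given by its name, has taken for a name from the list of things; names that differ only in an ending like _2 or _b are one class to them, and where a whole thing is asked for, a point or a joint stands for the part that bears it (a point fixed in the world has none). Each returns a list of dicts, best first, with "p" (0 to 1); they miss things now and then, are a little off and sometimes report something else, mostly with a low value. They report only what shows in the picture. A call takes as long as a camera call.
- env.search_frame(camera, name): "rect" ([left, top, right, bottom] in pixels, round what is visible of it).
- env.place_of(camera, name): "uv" ([column, row] in pixels: a listed point, or the origin of a listed thing).
The state is a dict: "time": time; "q": joint angles; "dq": joint speeds; "joint_torque": joint torques, N m; "ee_pos": TCP position; "eef_rot": TCP orientation; "contact_force": force on the tool from outside, world axes, zero at the start; "ft_torque": the same for the moment, N m; "grip_width": finger opening in m.
Only numpy, scipy, OpenCV 4.12 (cv2) and the standard library are available. Lean on these libraries where they do the work, as an engineer would, in place of code of your own. Each camera call takes 0.05 s, during which the arm holds its last target.

## Working session

There is one attempt and no reset: what is moved stays moved. The work goes in short steps, Python scripts to look and compute and a tool call to move; the robot and the scene stay as the last step left them, time stands still between calls to the robot, and variables do not carry over. Pictures are saved under pics/ and viewed, and the job is handed in when it is done.

Besides the shell and the picture viewer there is one more tool, called after "Emit:" in YAML: its name, and indented under it one key for each argument. servo_tool: Moves the arm, as the interface text tells. Its arguments: {"type":"object","properties":{"motion":{"type":"array"},"newtons":{"type":"number"}},"required":["motion"]}

```bash
ls; mkdir -p pics; cat > h.py <<'E'
import numpy as np, cv2
from station import env
def ray(cam,uv,m=None):
    m=m or env.camera_model(cam); K=np.array(m["mtx"]); R=cv2.Rodrigues(np.array(m["rvec"],float))[0]; t=np.array(m["tvec"],float).ravel()
    d=np.array([(uv[0]-K[0,2])/K[0,0],(uv[1]-K[1,2])/K[1,1],1.])
    if cam=="wrist":
        r=np.hypot(d[0],d[1]); d=np.array([d[0]/r*np.sin(r),d[1]/r*np.sin(r),np.cos(r)])
    return -R.T@t, R.T@d
def atz(cam,uv,z):
    c,d=ray(cam,uv); return c+d*(z-c[2])/d[2]
def proj(cam,P):
    m=env.camera_model(cam); P=np.atleast_2d(np.array(P,float))
    if cam=="wrist":
        R=cv2.Rodrigues(np.array(m["rvec"],float))[0]; c=P@R.T+np.array(m["tvec"]).ravel(); K=np.array(m["mtx"])
        rr=np.hypot(c[:,0],c[:,1]); th=np.arctan2(rr,c[:,2]); return np.c_[K[0,2]+K[0,0]*th*c[:,0]/rr,K[1,2]+K[1,1]*th*c[:,1]/rr]
    return cv2.projectPoints(P,np.array(m["rvec"],float),np.array(m["tvec"],float),np.array(m["mtx"],float),None)[0][:,0]
E
python3 - <<'E'
from h import *
np.set_printoptions(precision=4,suppress=True)
for c in ["side","top"]:
    cv2.imwrite(f"pics/{c}0.png",env.grab_frame(c))
    o=-cv2.Rodrigues(np.array(env.camera_model(c)["rvec"],float))[0].T@np.array(env.camera_model(c)["tvec"],float).ravel(); print(c,o,env.camera_model(c)["mtx"])
    for n,z in [("wheel_axis",.07),("channel_unit",0),("dimmer_unit",0),("lever_pivot",.045),("pointers",.11),("lever_bar",.11)]:
        for r in env.place_of(c,n)[:2]: print(c,n,r,atz(c,r["uv"],z))
print(env.get_obs())
E
```

```text
pics
side [0.194  0.4915 0.6968] [[427.7747   0.     281.69  ]
 [  0.     427.7747 219.3863]
 [  0.       0.       1.    ]]
side wheel_axis {'uv': [284.4, 207.9], 'p': 0.96} [ 0.5634 -0.3376  0.07  ]
side wheel_axis {'uv': [300.0, 194.6], 'p': 0.65} [ 0.5525 -0.414   0.07  ]
side channel_unit {'uv': [340.8, 279.1], 'p': 0.23} [ 0.3644 -0.226   0.    ]
side dimmer_unit {'uv': [251.2, 280.1], 'p': 0.89} [ 0.549  -0.1299  0.    ]
side dimmer_unit {'uv': [335.5, 213.6], 'p': 0.62} [ 0.464  -0.4703  0.    ]
side lever_pivot {'uv': [254.4, 264.4], 'p': 0.82} [ 0.5437 -0.1371  0.045 ]
side pointers {'uv': [299.5, 194.8], 'p': 0.58} [ 0.5304 -0.3548  0.11  ]
side lever_bar {'uv': [273.5, 251.3], 'p': 0.73} [ 0.4923 -0.1284  0.11  ]
side lever_bar {'uv': [285.8, 209.5], 'p': 0.43} [ 0.5339 -0.2801  0.11  ]
top [ 0.4758 -0.272   1.1377] [[479.8605   0.     276.7144]
 [  0.     479.8605 209.2548]
 [  0.       0.       1.    ]]
top wheel_axis {'uv': [310.9, 197.3], 'p': 0.71} [ 0.5513 -0.341   0.07  ]
top channel_unit {'uv': [305.8, 195.2], 'p': 0.92} [ 0.561  -0.3333  0.    ]
top dimmer_unit {'uv': [226.1, 196.7], 'p': 0.85} [ 0.553  -0.1441  0.    ]
top lever_pivot {'uv': [220.1, 194.9], 'p': 0.74} [ 0.5538 -0.1353  0.045 ]
top pointers {'uv': [310.2, 211.3], 'p': 0.94} [ 0.5184 -0.3376  0.11  ]
top lever_bar {'uv': [213.2, 219.2], 'p': 0.52} [ 0.4966 -0.1301  0.11  ]
{'time': 0.7, 'q': array([-1.3828,  0.6284,  0.0384,  1.5174, -0.027 ,  0.9963, -0.02  ]), 'dq': array([-0.0003, -0.001 , -0.0016, -0.0008,  0.0017, -0.001 ,  0.0009]), 'joint_torque': array([ -0.0001, -56.3118,   1.2252, -19.3748,   0.011 ,   0.0014,
        -0.    ]), 'ee_pos': array([0.1632, 0.6292, 0.2313]), 'eef_rot': array([[ 0.2511, -0.    , -0.968 ],
       [ 0.968 ,  0.0001,  0.2511],
       [ 0.0001, -1.    ,  0.    ]]), 'contact_force': array([0.2836, 0.7769, 0.0709]), 'ft_torque': array([-0.0197,  0.0018,  0.0204]), 'grip_width': 0.08525004674087507}
```

View pics/side0.png

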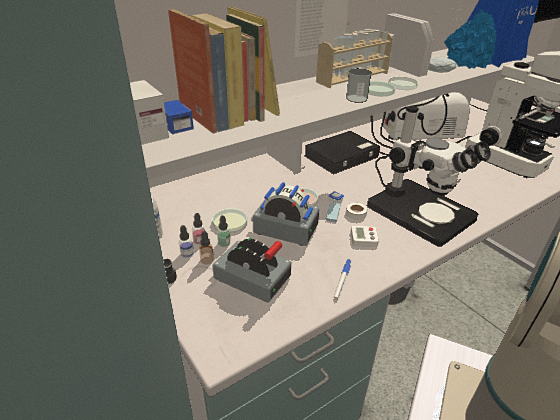

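View pics/top0.png

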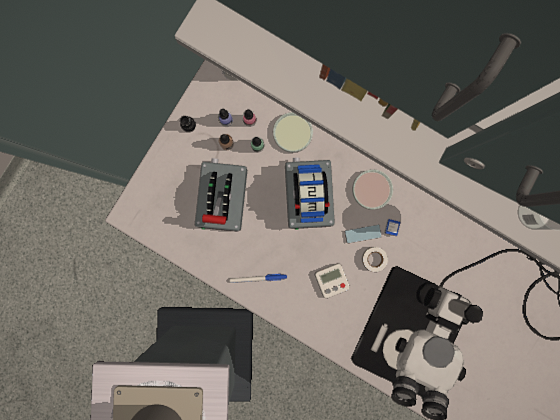

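```bash
python3 - <<'E'
import cv2
a=cv2.imread("pics/side0.png")[150:330,180:400]; b=cv2.imread("pics/top0.png")[140:260,160:380]
cv2.imwrite("pics/sz.png",cv2.resize(a,None,fx=3.3,fy=3.3,interpolation=2)); cv2.imwrite("pics/tz.png",cv2.resize(b,None,fx=3.6,fy=3.6,interpolation=2))
E
```

```text
(no output)
```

View pics/sz.png

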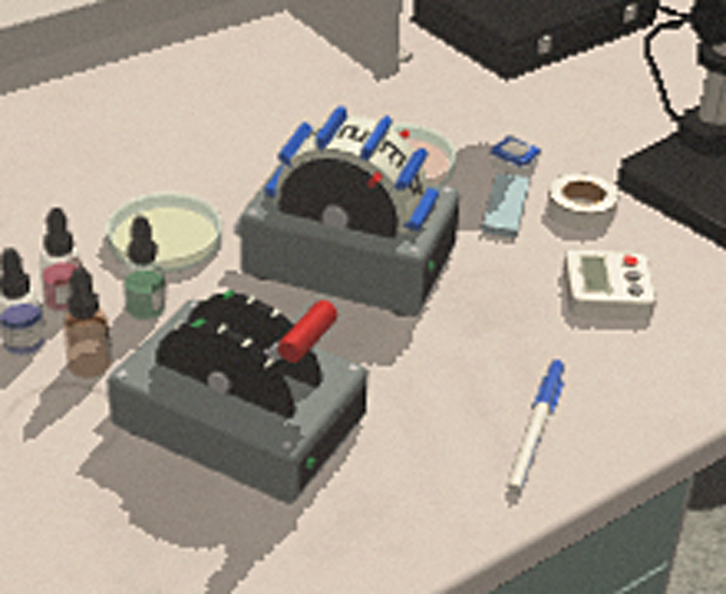

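View pics/tz.png

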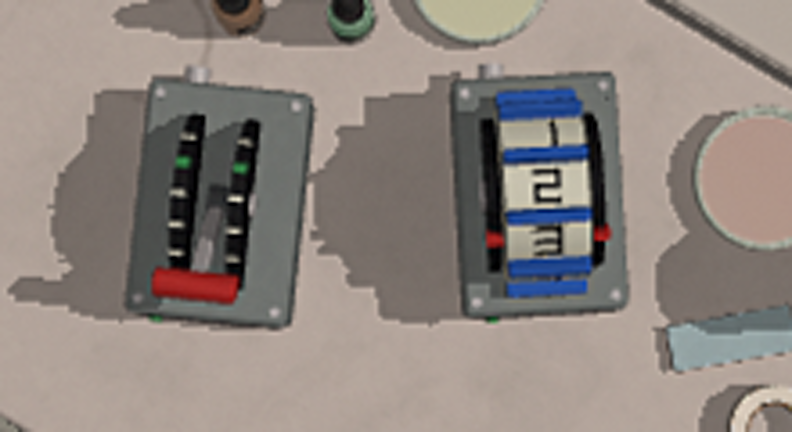

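```bash
python3 - <<'E'
from h import *
np.set_printoptions(precision=4,suppress=True)
f=lambda p:(160+p[0]/3.6-.36,140+p[1]/3.6-.36)
for n,s,z in [("chan",[(464,93),(603,85),(477,302),(617,294)],.062),("dim",[(160,91),(297,105),(138,298),(275,313)],.05)]:
    P=np.array([atz("top",f(p),z) for p in s]); c=P.mean(0)
    d=P[0]+P[1]-P[2]-P[3]; e=P[0]+P[2]-P[1]-P[3]
    print(n,c,np.degrees([np.arctan2(d[1],d[0]),np.arctan2(-e[0],e[1])]),np.linalg.norm(d)/2,np.linalg.norm(e)/2)
    # side check: outline
    yaw=np.arctan2(d[1],d[0]);ax=np.array([np.cos(yaw),np.sin(yaw),0]);ay=np.array([-np.sin(yaw),np.cos(yaw),0])
    c0=c*[1,1,0]
    img=cv2.imread("pics/side0.png") if n=="chan" else img
    for h in (0,z):
        q=proj("side",[c0+sx*.075*ax+sy*.052*ay+[0,0,h] for sx,sy in((1,1),(1,-1),(-1,-1),(-1,1))])
        cv2.polylines(img,[np.round(q*8).astype(int)],True,(0,255,255),1,shift=3)
cv2.imwrite("pics/sc.png",cv2.resize(img[150:330,180:400],None,fx=3.3,fy=3.3))
# lever bar
c,d=ray("top",f((195,285)))
print("bar",[atz("top",f((195,285)),z) for z in (.1,.11,.12)])
# cupboard edge in side
o,d1=ray("side",(125,0));_,d2=ray("side",(205,420)); print("cupboard plane",np.cross(d1,d2)/np.linalg.norm(np.cross(d1,d2)),d1,d2)
print("base px",proj("top",[[0,0,0]]), proj("top",[[.12,.45,.3],[.3,.35,.3]]))
E
```

```text
chan [ 0.5608 -0.3387  0.062 ] [4.8606 4.6164] 0.13097970119329094 0.08717218424755523
dim [ 0.5518 -0.1359  0.05  ] [-4.3991 -4.7198] 0.13196875447482723 0.08709326430517973
bar [array([ 0.4977, -0.13  ,  0.1   ]), array([ 0.4975, -0.1314,  0.11  ]), array([ 0.4973, -0.1328,  0.12  ])]
cupboard plane [ 0.7249  0.6887 -0.0159] [ 0.8021 -0.8484 -0.1844] [ 0.3698 -0.4116 -0.9726]
base px [[157.5974 432.2143]] [[-145.2027  427.5352]
 [ -81.4678  323.3905]]
```

View pics/sc.png

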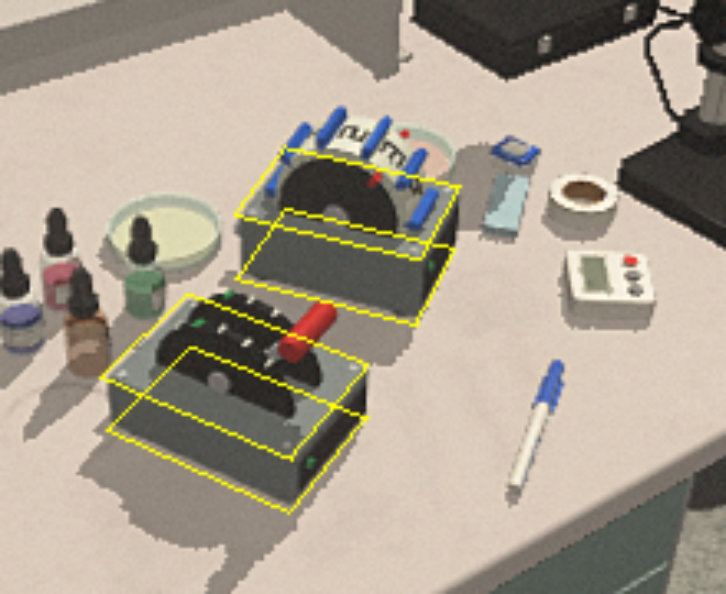

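Emit:
servo_tool:
  motion: [0,-0.03,-0.1,0.03,0,0,0,0,-0.04,-0.16,0.05,0,0,0,0,0.01,-0.2,0.05,0,0,5,0,0.06,-0.23,0.05,0,0,10,0,0.11,-0.27,0.05,0,0,15,0,0.15,-0.31,0.05,0,0,19,0,0.19,-0.35,0.05,0,0,19,0,0.23,-0.4,0.05,0,0,19,0,0.26,-0.45,0.05,0,0,19,0,0.28,-0.51,0.05,0,0,19,0,0.29,-0.57,0.05,0,0,19,0,0.3,-0.63,0.05,0,0,19,0,0.31,-0.69,0.05,0,0,19,0,0.32,-0.75,0.05,0,0,19,0,0.33,-0.81,0.05,0,0,19,0,0.335,-0.87,0.05,0,0,19,0,0.335,-0.92,0.05,0,0,19,0,0.34,-0.967,0.05,0,0,19,0,0.34,-0.967,0.05,0,0,19,0,0.34,-0.967,0.05,0,0,19]
  newtons: 40

```text
time: 3.2
ee_pos: [0.5032, -0.337, 0.2811]
eef_rot: [[-0.078, -0.0, -0.997], [0.997, 0.001, -0.078], [0.001, -1.0, 0.0]]
contact_force: [-0.1, 0.3, -0.0]
grip_width: 0.0004
```

```bash
python3 - <<'E'
from h import *
np.set_printoptions(precision=4,suppress=True)
o=env.get_obs(); print(o["time"],o["ee_pos"],o["eef_rot"],o["q"],o["grip_width"])
for c in ["wrist","side"]: cv2.imwrite(f"pics/{c}1.png",env.grab_frame(c))
m=env.camera_model("wrist"); print(m["mtx"],-cv2.Rodrigues(np.array(m["rvec"]))[0].T@np.array(m["tvec"]))
for n,z in [("wheel_axis",.07),("channel_unit",0),("pointers",.1137),("dimmer_unit",0),("lever_pivot",.045)]:
    for r in env.place_of("wrist",n)[:2]: print(n,r,atz("wrist",r["uv"],z))
E
```

```text
3.2 [ 0.5032 -0.337   0.2811] [[-0.0779 -0.0003 -0.997 ]
 [ 0.997   0.0012 -0.0779]
 [ 0.0012 -1.      0.0002]] [ 0.3858  0.5248  0.2532  1.5883 -0.1463  1.0479  2.3285] 0.000439197940297792
[[325.1923   0.     277.7906]
 [  0.     325.1923 209.0671]
 [  0.       0.       1.    ]] [ 0.4259 -0.3428  0.4234]
channel_unit {'uv': [275.2, 204.9], 'p': 0.98} [ 0.5569 -0.3353  0.    ]
pointers {'uv': [266.4, 212.7], 'p': 0.76} [ 0.5306 -0.3458  0.1137]
dimmer_unit {'uv': [410.9, 213.2], 'p': 0.61} [ 0.5533 -0.1379  0.    ]
lever_pivot {'uv': [424.7, 217.7], 'p': 0.67} [ 0.5444 -0.138   0.045 ]
```

View pics/wrist1.png

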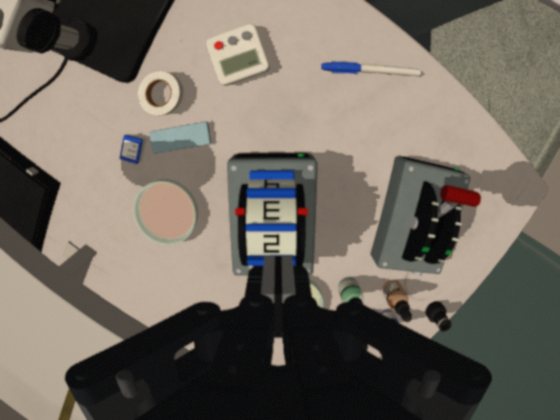

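View pics/side1.png

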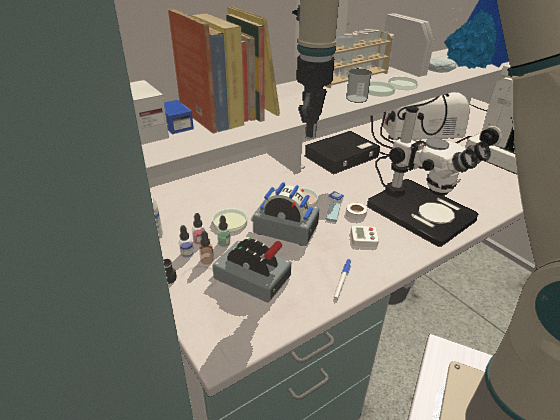

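```bash
python3 - <<'E'
import cv2
b=cv2.imread("pics/wrist1.png")[145:285,215:330]
cv2.imwrite("pics/wz1.png",cv2.resize(b,None,fx=4.2,fy=4.2,interpolation=2))
E
```

```text
(no output)
```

View pics/wz1.png

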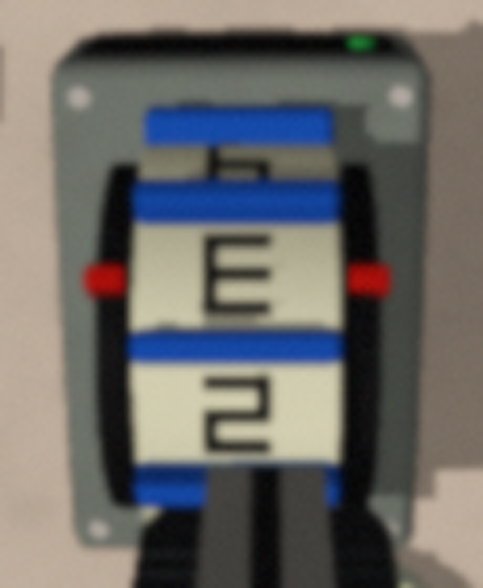

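```bash
python3 - <<'E'
from h import *
np.set_printoptions(precision=4,suppress=True)
f=lambda p:(215+p[0]/4.2-.38,145+p[1]/4.2-.38)
P=np.array([atz("wrist",f(p),.062) for p in [(98,528),(393,528),(78,97),(400,96)]]); print(P)
d=P[0]+P[1]-P[2]-P[3]; print(P.mean(0),np.degrees(np.arctan2(d[1],d[0])),np.linalg.norm(d)/2,np.linalg.norm(P[2]-P[3]))
print("pointers",[atz("wrist",f(p),.07+.054*np.cos(.6283)) for p in [(104,280),(370,281)]])
# fit: axis position from ridge tip centres vs predictions
for x in (.552,.556,.560,.564):
  for y in (-.339,):
    yaw=np.radians(4.7);ax=np.array([np.cos(yaw),np.sin(yaw),0])
    q=proj("wrist",[np.array([x,y,.07])+ax*.064*np.sin(a)+[0,0,.064*np.cos(a)] for a in np.radians([-54,-18,18])])
    print(x,[( (u-215+.38)*4.2,(v-145+.38)*4.2) for u,v in q])
E
```

```text
[[ 0.6278 -0.3777  0.062 ]
 [ 0.6205 -0.289   0.062 ]
 [ 0.4973 -0.3883  0.062 ]
 [ 0.4902 -0.3016  0.062 ]]
[ 0.5589 -0.3391  0.062 ] 5.083636470760406 0.1309603172618632 0.08692799290493923
pointers [array([ 0.5312, -0.3737,  0.1137]), array([ 0.5263, -0.31  ,  0.1137])]
0.552 [(np.float64(240.22939291989442), np.float64(159.1067615710761)), (np.float64(239.5734753998225), np.float64(319.4088591707922)), (np.float64(241.05831147786867), np.float64(474.9151187102295))]
0.556 [(np.float64(238.96802816754408), np.float64(175.38655737701058)), (np.float64(238.28823806708016), np.float64(335.7630771192828)), (np.float64(239.8453192488707), np.float64(489.72606993148395))]
0.56 [(np.float64(237.71729672448365), np.float64(191.5702271105111)), (np.float64(237.01662571303237), np.float64(351.97038690798894)), (np.float64(238.64628344903383), np.float64(504.3737642996098))]
0.564 [(np.float64(236.477423385128), np.float64(207.65408993264762)), (np.float64(235.75878333655515), np.float64(368.0282294985493)), (np.float64(237.46123868902), np.float64(518.857550512871))]
```

Emit:
servo_tool:
  motion: [0,0.019,-0.005,-0.04,0,0,0,0,0.019,-0.005,-0.08,0,0,0,0,0.019,-0.005,-0.12,0,0,0,0,0.019,-0.005,-0.135,0,0,0,0,0.019,-0.005,-0.146,0,0,0,0,0.019,-0.005,-0.156,0,0,0,0,0.019,-0.005,-0.156,0,0,0,0,0.019,-0.005,-0.156,0,0,0]

```text
time: 4.55
ee_pos: [0.5226, -0.3432, 0.1261]
eef_rot: [[-0.078, 0.001, -0.997], [0.997, -0.001, -0.078], [-0.001, -1.0, -0.001]]
contact_force: [0.1, -0.9, 0.6]
grip_width: -0.0001
```

```bash
python3 - <<'E'
from h import *
cv2.imwrite("pics/wrist2.png",env.grab_frame("wrist")); a=env.grab_frame("side")
cv2.imwrite("pics/side2.png",cv2.resize(a[120:300,200:380],None,fx=3.3,fy=3.3,interpolation=2))
E
```

```text
(no output)
```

View pics/wrist2.png

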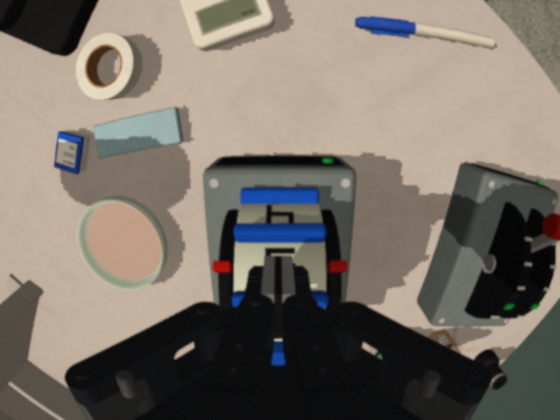

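View pics/side2.png

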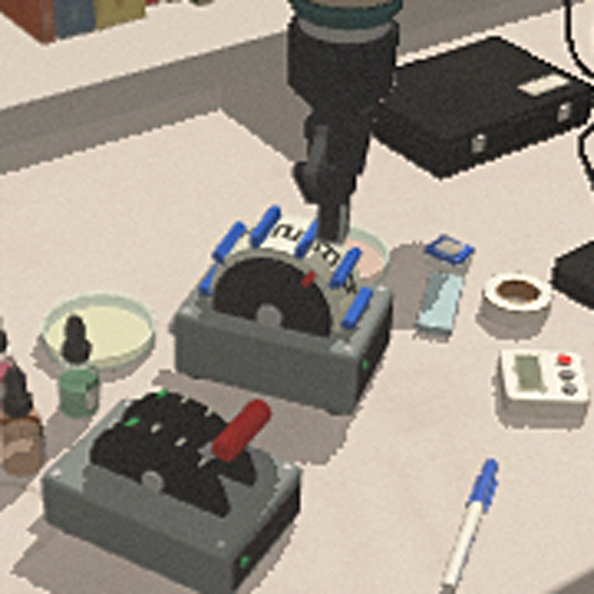

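Emit:
servo_tool:
  motion: [0,0.004,0,0,0,0,0,0,0.008,0.001,0.001,0,0,0,0,0.012,0.001,0.001,0,0,0,0,0.016,0.001,0.002,0,0,0,0,0.02,0.002,0.003,0,0,0,0,0.02,0.002,0.003,0,0,0]

```text
time: 5.4
ee_pos: [0.5438, -0.3402, 0.1284]
eef_rot: [[-0.079, 0.002, -0.997], [0.997, 0.0, -0.079], [-0.0, -1.0, -0.002]]
contact_force: [-0.5, -0.1, 1.1]
grip_width: -0.0005
```

```bash
python3 - <<'E'
from h import *
a=env.grab_frame("side")
cv2.imwrite("pics/side3.png",cv2.resize(a[150:270,230:350],None,fx=4.5,fy=4.5,interpolation=2))
print(env.get_obs()["contact_force"],env.get_obs()["ee_pos"])
E
```

```text
[-0.57146846  1.03741605 -0.4977473 ] [ 0.54341758 -0.34018372  0.12831502]
```

View pics/side3.png

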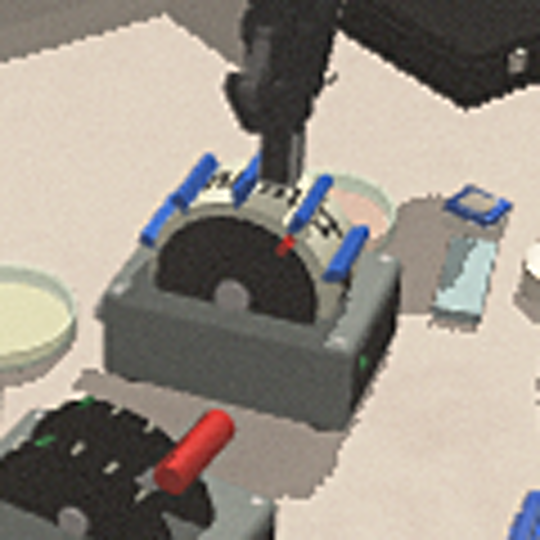

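Emit:
servo_tool:
  motion: [0,0.004,0,0,0,0,0,0,0.008,0.001,0.001,0,0,0,0,0.012,0.001,0.001,0,0,0,0,0.016,0.001,0.001,0,0,0,0,0.017,0.001,0.001,0,0,0,0,0.017,0.001,0.001,0,0,0]

```text
time: 6.2
ee_pos: [0.559, -0.3398, 0.1291]
eef_rot: [[-0.078, -0.001, -0.997], [0.997, 0.0, -0.078], [0.0, -1.0, 0.001]]
contact_force: [0.2, 0.6, 0.5]
grip_width: 0.0
```

```bash
python3 - <<'E'
from h import *
a=env.grab_frame("side")
cv2.imwrite("pics/side4.png",cv2.resize(a[150:270,230:350],None,fx=4.5,fy=4.5,interpolation=2))
print(env.get_obs()["contact_force"],env.get_obs()["ee_pos"])
E
```

```text
[0.33319303 0.97463318 0.30193919] [ 0.55891268 -0.33983913  0.12914565]
```

View pics/side4.png

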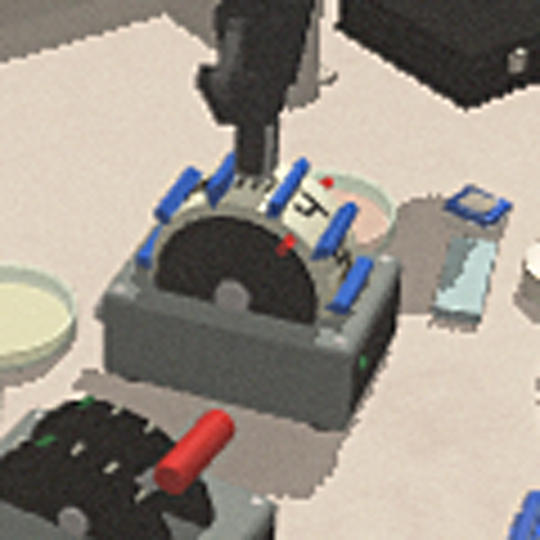

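Emit:
servo_tool:
  motion: [0,0,0,0.012,0,0,0,0,0,0,0.025,0,0,0,0,-0.018,-0.002,0.025,0,0,0,0,-0.037,-0.003,0.025,0,0,0,0,-0.037,-0.003,0.015,0,0,0,0,-0.037,-0.003,0.005,0,0,0,0,-0.037,-0.003,-0.004,0,0,0,0,-0.037,-0.003,-0.004,0,0,0,0,-0.033,-0.003,-0.004,0,0,0,0,-0.029,-0.002,-0.003,0,0,0,0,-0.025,-0.002,-0.003,0,0,0,0,-0.021,-0.002,-0.002,0,0,0,0,-0.017,-0.001,-0.001,0,0,0,0,-0.013,-0.001,-0.001,0,0,0,0,-0.009,0,0,0,0,0,0,-0.005,0,0,0,0,0,0,0,0,0,0,0,0,0,0,0,0,0,0,0]

```text
time: 8.5
ee_pos: [0.5596, -0.3397, 0.1292]
eef_rot: [[-0.078, 0.0, -0.997], [0.997, 0.0, -0.078], [0.0, -1.0, -0.0]]
contact_force: [-0.6, 0.3, 0.4]
grip_width: -0.0002
```

```bash
python3 - <<'E'
from h import *
a=env.grab_frame("side")
cv2.imwrite("pics/side5.png",cv2.resize(a[150:270,230:350],None,fx=4.5,fy=4.5,interpolation=2))
print(env.get_obs()["contact_force"],env.get_obs()["ee_pos"])
E
```

```text
[-0.42002688  0.3451381  -0.5250484 ] [ 0.55916807 -0.33971491  0.12913812]
```

View pics/side5.png

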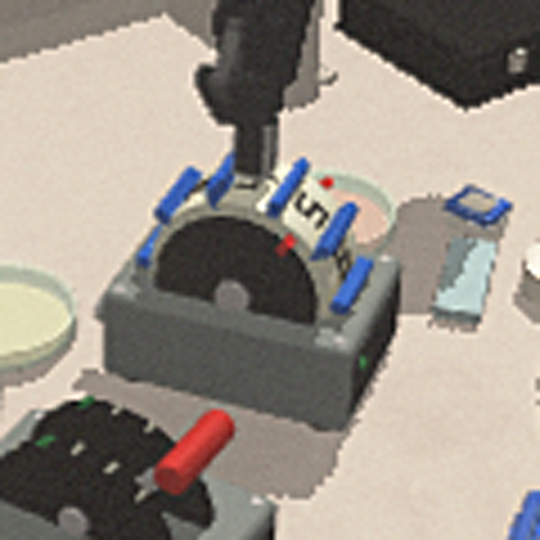

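The 5 now stands at the red pointer (near (310,210) in the crop). One more identical cycle, then lift.

Emit:
servo_tool:
  motion: [0,0,0,0.012,0,0,0,0,0,0,0.025,0,0,0,0,-0.018,-0.002,0.025,0,0,0,0,-0.037,-0.003,0.025,0,0,0,0,-0.037,-0.003,0.015,0,0,0,0,-0.037,-0.003,0.005,0,0,0,0,-0.037,-0.003,-0.004,0,0,0,0,-0.037,-0.003,-0.004,0,0,0,0,-0.033,-0.003,-0.004,0,0,0,0,-0.029,-0.002,-0.003,0,0,0,0,-0.025,-0.002,-0.003,0,0,0,0,-0.021,-0.002,-0.002,0,0,0,0,-0.017,-0.001,-0.001,0,0,0,0,-0.013,-0.001,-0.001,0,0,0,0,-0.009,0,0,0,0,0,0,-0.005,0,0,0,0,0,0,0,0,0,0,0,0,0,0,0,0,0,0,0]

```text
time: 10.8
ee_pos: [0.5596, -0.3396, 0.1292]
eef_rot: [[-0.078, 0.0, -0.997], [0.997, 0.0, -0.078], [0.0, -1.0, -0.0]]
contact_force: [-0.6, -0.1, 0.2]
grip_width: 0.0003
```

Emit:
servo_tool:
  motion: [0,0,0,0.012,0,0,0,0,0,0,0.025,0,0,0,0,0,0,0.06,0,0,0,0,-0.04,0,0.09,0,0,0,0,-0.08,0,0.09,0,0,0,0,-0.08,0,0.09,0,0,0]

```text
time: 11.55
ee_pos: [0.4759, -0.341, 0.2213]
eef_rot: [[-0.073, -0.0, -0.997], [0.997, -0.001, -0.073], [-0.001, -1.0, 0.0]]
contact_force: [0.5, 0.1, -0.8]
grip_width: 0.0
```

```bash
python3 - <<'E'
from h import *
np.set_printoptions(precision=4,suppress=True)
o=env.get_obs(); print(o["time"],o["ee_pos"],o["contact_force"])
a=env.grab_frame("side"); b=env.grab_frame("top"); w=env.grab_frame("wrist")
cv2.imwrite("pics/side6.png",cv2.resize(a[150:320,200:370],None,fx=3.5,fy=3.5,interpolation=2))
cv2.imwrite("pics/top6.png",cv2.resize(b[140:260,160:380],None,fx=3.6,fy=3.6,interpolation=2))
cv2.imwrite("pics/wrist6.png",w)
E
```

```text
11.55 [ 0.4759 -0.341   0.2213] [ 0.5254  0.0615 -0.7621]
```

View pics/side6.png

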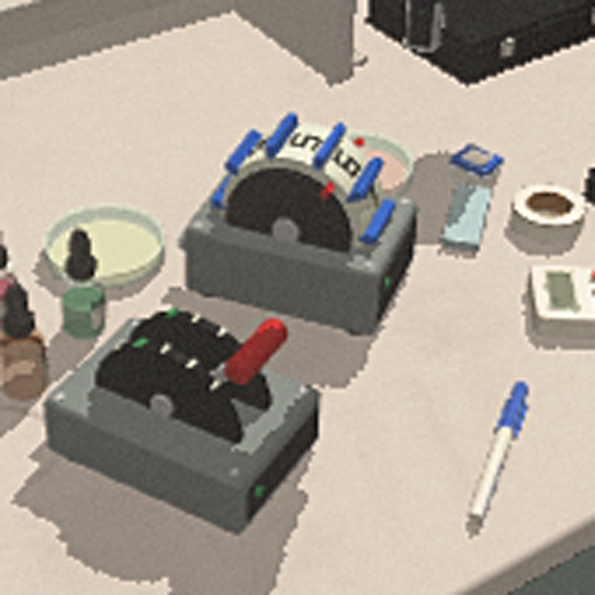

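View pics/wrist6.png

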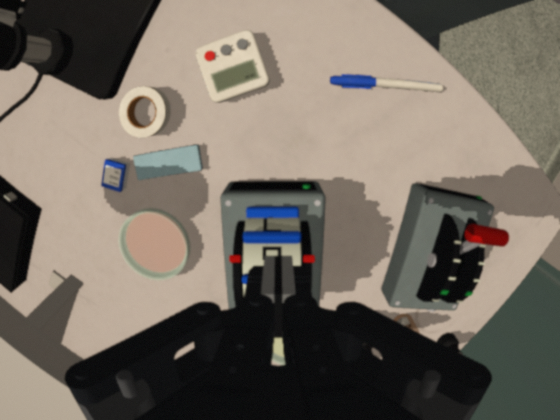

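View pics/top6.png

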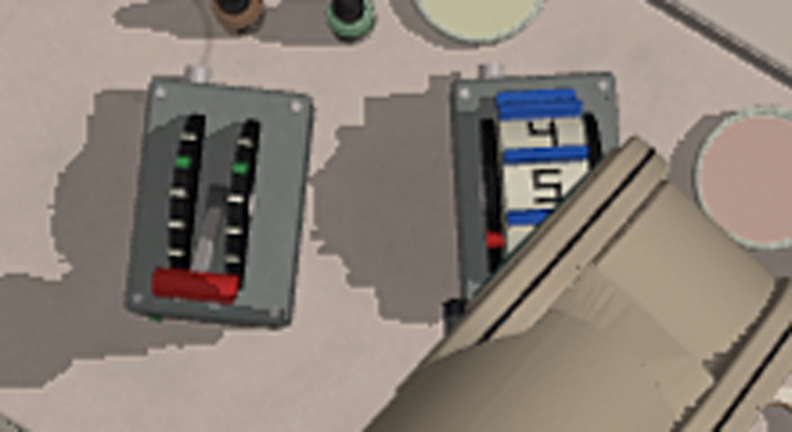

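Emit:
servo_tool:
  motion: [0,-0.01,0.04,0,0,0,-2,0,-0.016,0.09,0,0,0,-5,0,-0.016,0.14,0,0,0,-9,0,-0.016,0.18,0,0,0,-9,0,-0.016,0.211,0,0,0,-9,0,-0.016,0.211,-0.03,0,0,-9,0,-0.016,0.211,-0.07,0,0,-9,0,-0.016,0.211,-0.1,0,0,-9,0,-0.016,0.211,-0.116,0,0,-9,0,-0.016,0.211,-0.116,0,0,-9,0,-0.016,0.211,-0.116,0,0,-9]

```text
time: 13.08
ee_pos: [0.4642, -0.1287, 0.1037]
eef_rot: [[0.079, 0.001, -0.997], [0.997, -0.0, 0.079], [-0.0, -1.0, -0.001]]
contact_force: [0.1, -0.1, 0.3]
grip_width: -0.0001
```

```bash
python3 - <<'E'
from h import *
np.set_printoptions(precision=4,suppress=True)
o=env.get_obs(); print(o["time"],o["ee_pos"],o["contact_force"])
a=env.grab_frame("side"); w=env.grab_frame("wrist")
cv2.imwrite("pics/side7.png",cv2.resize(a[150:320,200:370],None,fx=3.5,fy=3.5,interpolation=2))
cv2.imwrite("pics/wrist7.png",w)
for n,z in [("dimmer_unit",0),("lever_pivot",.045),("lever_bar",.11)]:
    for r in env.place_of("wrist",n)[:2]: print(n,r,atz("wrist",r["uv"],z))
E
```

```text
13.075 [ 0.4642 -0.1287  0.1037] [ 0.0981 -0.1184  0.3268]
lever_pivot {'uv': [278.7, 328.2], 'p': 0.58} [ 0.5482 -0.1347  0.045 ]
lever_bar {'uv': [274.5, 329.6], 'p': 0.49} [ 0.4963 -0.1332  0.11  ]
```

View pics/side7.png

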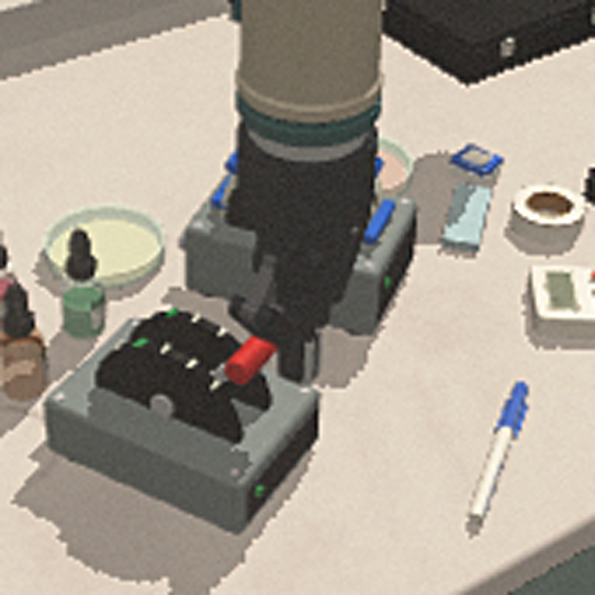

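View pics/wrist7.png

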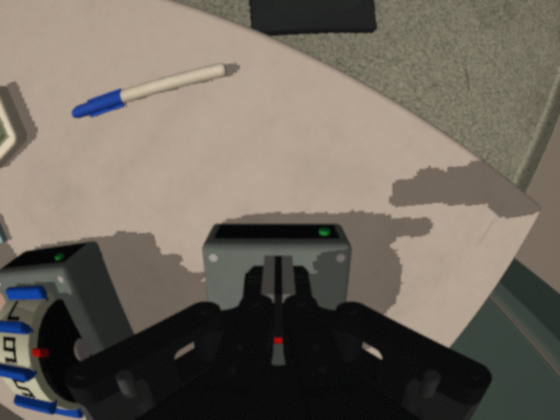

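Emit:
servo_tool:
  motion: [0,0.006,0,0,0,0,0,0,0.012,-0.001,0,0,0,0,0,0.018,-0.001,0.002,0,0,0,0,0.024,-0.002,0.004,0,0,0,0,0.03,-0.002,0.006,0,0,0,0,0.036,-0.003,0.008,0,0,0,0,0.042,-0.003,0.01,0,0,0,0,0.048,-0.004,0.012,0,0,0,0,0.054,-0.004,0.013,0,0,0,0,0.06,-0.005,0.014,0,0,0,0,0.066,-0.005,0.014,0,0,0,0,0.071,-0.006,0.014,0,0,0,0,0.076,-0.006,0.014,0,0,0,0,0.08,-0.006,0.014,0,0,0,0,0.083,-0.007,0.014,0,0,0,0,0.085,-0.007,0.014,0,0,0,0,0.085,-0.007,0.014,0,0,0]

```text
time: 15.45
ee_pos: [0.5483, -0.1357, 0.1172]
eef_rot: [[0.079, -0.0, -0.997], [0.997, 0.0, 0.079], [0.0, -1.0, 0.0]]
contact_force: [-1.2, 0.3, -0.8]
grip_width: 0.0003
```

```bash
python3 - <<'E'
from h import *
np.set_printoptions(precision=4,suppress=True)
o=env.get_obs(); print(o["time"],o["ee_pos"],o["contact_force"])
a=env.grab_frame("side"); b=env.grab_frame("top")
cv2.imwrite("pics/side8.png",cv2.resize(a[220:300,205:305],None,fx=6,fy=6,interpolation=2))
cv2.imwrite("pics/top8.png",cv2.resize(b[140:260,160:380],None,fx=3.6,fy=3.6,interpolation=2))
P=np.array([.5505,-.1355,.045]);ax=np.array([.9969,-.0785,0]);ay=np.array([.0785,.9969,0])
for t in (.85,.95,1.05,1.15):
    q=proj("side",[P+ax*.085*np.sin(t-.7)+[0,0,.085*np.cos(t-.7)]+ay*s for s in(.025,-.025)]); print(t,(q-[205,220]+.42)*6, (proj("top",[P+ax*.085*np.sin(t-.7)+[0,0,.085*np.cos(t-.7)]])-[160,140]+.36)*3.6)
E
```

```text
15.45 [ 0.5483 -0.1357  0.1172] [-1.17    0.2817 -0.8374]
0.85 [[206.8399 116.1272]
 [284.512   42.7678]] [[202.5279 172.3642]]
0.95 [[187.4816 112.157 ]
 [265.5298  39.2773]] [[204.4301 158.5549]]
1.05 [[168.8977 110.2286]
 [247.2562  37.7788]] [[206.4674 145.302 ]]
1.15 [[151.2837 110.3324]
 [229.884   38.26  ]] [[208.6135 132.7639]]
```

View pics/side8.png

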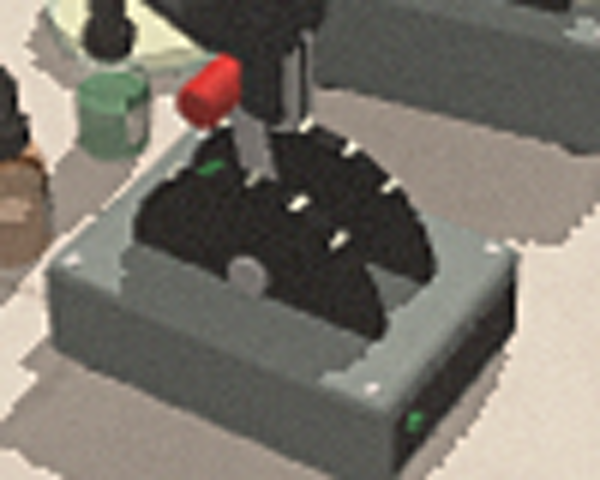

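View pics/top8.png

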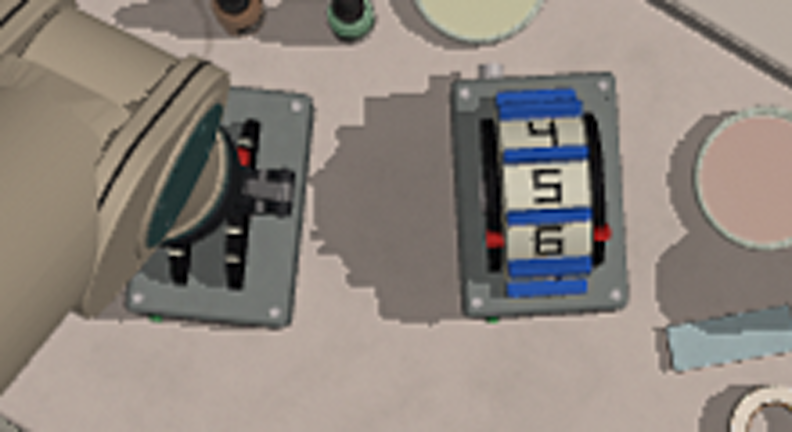

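Emit:
servo_tool:
  motion: [0,0.003,0,0,0,0,0,0,0.006,0,0,0,0,0,0,0.008,-0.001,0,0,0,0,0,0.01,-0.001,0,0,0,0,0,0.01,-0.001,0,0,0,0,0,0,0,0,0,0,0,0,-0.03,0.002,0.03,0,0,0,0,-0.08,0,0.1,0,0,0,0,-0.1,0,0.16,0,0,0,0,-0.1,0,0.16,0,0,0,0,-0.1,0,0.16,0,0,0]

```text
time: 16.92
ee_pos: [0.4488, -0.1364, 0.2795]
eef_rot: [[0.08, 0.006, -0.997], [0.997, -0.001, 0.08], [-0.0, -1.0, -0.006]]
contact_force: [0.2, 0.4, -0.6]
grip_width: -0.0
```

```bash
python3 - <<'E'
from h import *
np.set_printoptions(precision=4,suppress=True)
o=env.get_obs(); print(o["time"],o["ee_pos"],o["contact_force"])
a=env.grab_frame("side"); b=env.grab_frame("top"); w=env.grab_frame("wrist")
cv2.imwrite("pics/side9.png",cv2.resize(a[220:300,205:305],None,fx=6,fy=6,interpolation=2))
cv2.imwrite("pics/top9.png",cv2.resize(b[140:260,160:380],None,fx=3.6,fy=3.6,interpolation=2))
cv2.imwrite("pics/wrist9.png",w)
for c in ("side","top","wrist"): print(c,env.place_of(c,"lever_bar")[:1],env.place_of(c,"lever_pivot")[:1])
E
```

```text
16.925 [ 0.4488 -0.1364  0.2795] [ 0.223   0.3601 -0.6485]
side [{'uv': [240.8, 233.0], 'p': 0.66}] [{'uv': [254.5, 263.6], 'p': 0.8}]
top [{'uv': [219.9, 179.9], 'p': 0.51}] [{'uv': [219.8, 195.9], 'p': 0.96}]
wrist [] [{'uv': [281.9, 254.1], 'p': 0.96}]
```

View pics/side9.png

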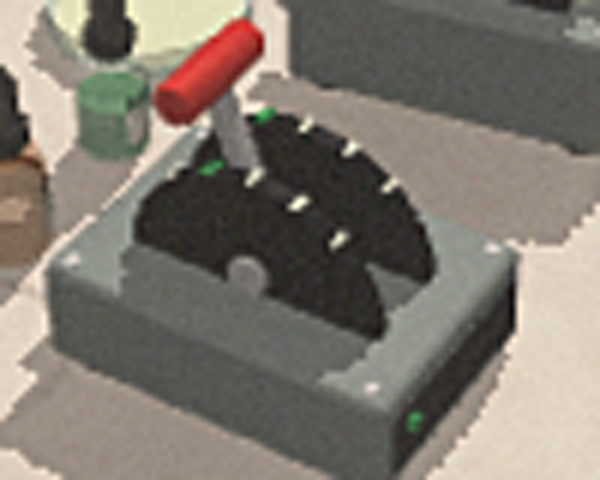

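View pics/top9.png

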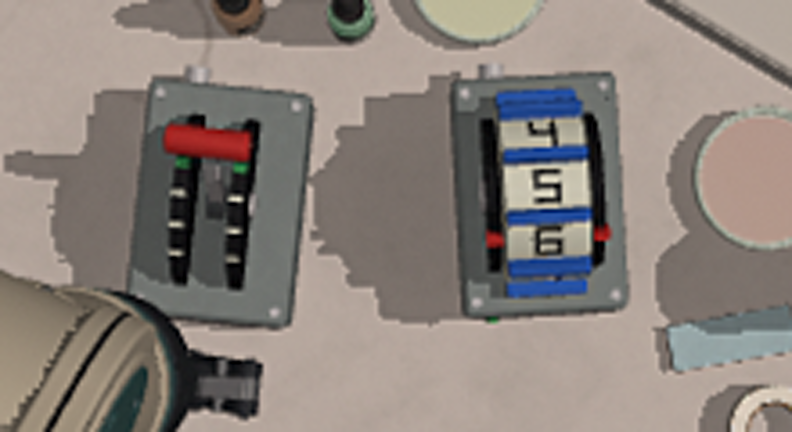

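View pics/wrist9.png

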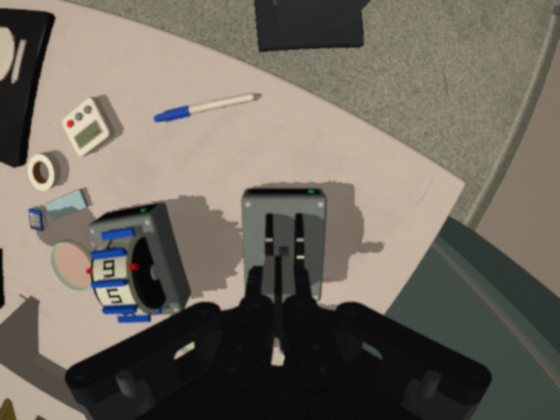

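```bash
python3 - <<'E'
from h import *
from scipy.optimize import least_squares
ft=lambda p:np.array([160+p[0]/3.6-.36,140+p[1]/3.6-.36]); fs=lambda p:np.array([205+p[0]/6-.42,220+p[1]/6-.42])
A=[-.7,-.35,0,.35]
# mark, cheek side(y mid .0175)
top=[((177,253),-.7,1),((177,230),-.35,1),((178,193),0,1),((183,162),.35,1),((233,257),-.7,-1),((233,232),-.35,-1),((236,199),0,-1),((240,168),.35,-1)]
side=[((340,239),-.7+.35,1),((298,203),0-.0,1),((392,186),-.35,-1),((350,147),0,-1)]
yaw=np.radians(-4.5);ax=np.array([np.cos(yaw),np.sin(yaw),0]);ay=np.array([-np.sin(yaw),np.cos(yaw),0])
def pt(P,a,r,s): return np.array([P[0],P[1],.045])+ax*r*np.sin(a)+ay*s+[0,0,r*np.cos(a)]
P=(.551,-.1355)
for a in (-.7,-.35,0,.35,.7):
    print(a,[((proj("side",pt(P,a,.055,s*.0175))[0]-[205,220]+.42)*6).round() for s in (1,-1)],[((proj("top",pt(P,a,.055,s*.0175))[0]-[160,140]+.36)*3.6).round() for s in (1,-1)])
for t in (1.0,1.05,1.1):
    print(t,[((proj("side",pt(P,t-.7,.085,s*.025))[0]-[205,220]+.42)*6).round() for s in (1,-1)],[((proj("top",pt(P,t-.7,.085,s*.025))[0]-[160,140]+.36)*3.6).round() for s in (1,-1)])
E
```

```text
-0.7 [array([334., 241.]), array([385., 186.])] [array([175., 253.]), array([232., 259.])]
-0.35 [array([294., 204.]), array([346., 151.])] [array([175., 225.]), array([233., 231.])]
0 [array([250., 179.]), array([303., 127.])] [array([178., 194.]), array([236., 200.])]
0.35 [array([207., 169.]), array([260., 117.])] [array([182., 163.]), array([239., 169.])]
0.7 [array([170., 174.]), array([224., 123.])] [array([187., 138.]), array([244., 144.])]
1.0 [array([177., 111.]), array([255.,  38.])] [array([163., 147.]), array([248., 155.])]
1.05 [array([168., 110.]), array([246.,  37.])] [array([164., 140.]), array([249., 149.])]
1.1 [array([159., 110.]), array([237.,  37.])] [array([165., 134.]), array([250., 142.])]
```

```bash
python3 -c "
from station import env
print(env.close_job(),env.get_obs()['time'])"
```

```text
the job is handed in; nothing more can be done
the job is handed in; nothing more can be done
```

I set the channel wheel to 6 and the dimmer lever to the green mark, then handed the job in at about 17 s. No verdict was reported.

- **Wheel:** It started at 3. I pushed it up three single clicks with the shut fingertips in the gap between two ridges. The pictures show 4, 5 and then 6 at the red pointers. The lever was still at its off end when the 6 came up.
- **Lever:** I pushed the bar back to the green mark in two steps, then drew the arm away up and to the front.
- **Final readings:** In the last pictures the 6 is at the pointers. The lever angle reads about 1.05 rad in the side view and 1.07 rad in the top view. The 0.02 rad difference is within the calibration error.
- **Contact:** The force readings I took were all close to zero, about 1.5 N at most. The gripper ended clear of both boxes, and I never moved it near the bystanders. In the views I checked they looked to be where they started, though I did not measure them.

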